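Set up the still life for the drawing class

TASK

Set up the still life on the plywood board: stand the squat plaster drum in the middle of the square plinth and the white cup upright in the middle of the drum's top; stand the hexagonal plaster prism on the board exactly midway between the plinth and the fruit bowl; and stand the stoneware bottle on the board directly behind the fruit bowl (from the bowl's middle straight towards the board's back rail), a finger's width clear of the bowl. Everything stands upright, knock nothing over, and leave the small pyramid, the eraser and the paint pot where they are.

Things in the scene. Friction and masses are not known exactly. Their poses are not given: they have to be found in the camera images.
- board: fixed plywood board on the table, 260 deep (x), 380 wide (y), 12 thick, with a dark rail 20 deep, 20 high above the board along its back edge. Origin: at table height under the point midway between plinth and bowl; the board reaches 90 in front, 170 behind, 190 to each side of it. +x points to the back (rail, away from the robot), +y to the left; turned up to 0.2 rad from the robot's x
- plinth: fixed square dark wood plinth, 90 x 90, 20 high, on the board 120 to the left or to the right of the board's middle (it changes places with the fruit bowl). Origin: centre of its underside (12 above the table); z up
- fruit_bowl: fixed round terracotta bowl with three fruits, 110 across at the rim, rim 34 high, fruit up to 70 high, on the board 240 from the plinth (centre to centre). Origin: centre of its underside, on the board's top; x and y are parallel to the board's, +x to the board's back
- drum: loose squat white plaster cylinder, 56 across, 40 high, about 0.15 kg, starting upright on the table beside the board. Origin: centre of its underside; z is its axis, up
- cup: loose small white ceramic cup without handle, open upwards, 52 across at the rim, 46 high, walls 4, narrower at the foot, about 0.09 kg, starting upright on the table beside the board. Origin: centre of its underside; z up
- prism: loose white plaster hexagonal prism standing on end, 40 across the flats (46 across the corners), 70 high, about 0.15 kg, on the table beside the board. Origin: centre of its underside; z up; two of its flats face +y and -y of its own frame, the others every 60 degrees
- bottle: loose small brown stoneware bottle, body 50 across up to 46 high, then a shoulder narrowing to a neck 20 across (from 60 up), lip 26 across, 80 high in all, about 0.14 kg, starting upright on the table beside the board. Origin: centre of its underside; z up
- pyramid: bystander, to be left alone: loose small plaster pyramid, square base 44 wide, 45 high, on the board 105 behind the board's origin, in the middle of the board's width. Origin: centre of its underside
- eraser: bystander, to be left alone: loose eraser 22 x 48 x 12 high, on the board about 65 in front of the board's origin. Origin: centre of its underside, long side along its y
- paint_pot: bystander, to be left alone: loose round black paint pot, 72 across, 48 high, on the table well to the left of the board. Origin: centre of its underside
Mind the look-alikes: they are no part of the job. Leave any pink or yellow look-alike of the drum alone.

How it is judged:
At the end, for the whole second after the job is handed in: Drum on the plinth within 12 mm of centre; cup on the drum within 10 mm; prism on the board within 15 mm (each way) of midway between plinth and bowl; bottle on the board behind the bowl, 3 to 45 mm clear, within 15 mm sideways; all upright (0.12 rad), at rest (z of drum in the frame of plinth between 0.014 and 0.026 m and horizontal distance between drum and plinth below 0.012 m and z of cup in the frame of drum between 0.034 and 0.046 m and horizontal distance between cup and drum below 0.01 m and x of prism in the frame of board between -0.015 and 0.015 m and y of prism in the frame of board between -0.015 and 0.015 m and z of prism in the frame of board between 0.006 and 0.018 m and x of bottle in the frame of fruit_bowl between 0.083 and 0.125 m and y of bottle in the frame of fruit_bowl between -0.015 and 0.015 m and z of bottle in the frame of fruit_bowl between -0.006 and 0.006 m and angle between each of drum, cup, prism, bottle's own z axis and vertical below 0.12 rad and linear speed of each of drum, cup, prism, bottle below 0.02 m/s); the robot touches nothing.
It fails at once if one of the four pieces is knocked over (tilted more than 60 degrees) (angle between any of drum, cup, prism, bottle's own z axis and vertical above 1.05 rad).
It fails at once if the plaster pyramid is moved by more than 15 mm (distance of pyramid from where it was at the start of the episode above 0.015 m).
It fails at once if the eraser is moved by more than 15 mm (distance of eraser from where it was at the start of the episode above 0.015 m).
It fails at once if the paint pot is moved by more than 15 mm (distance of paint_pot from where it was at the start of the episode above 0.015 m).
It also fails if it takes over 120 s, if anything falls off the work surface, if the arm or the gripper's body presses on something with over 40 N, if the wrist force passes 120 N, or if a joint passes its speed limit or range.

ROBOT

A 7-joint arm with a two-finger parallel gripper is mounted at the origin on the work surface. World frame = base frame: x ahead of the robot, y to its left, z up, the work surface at z = 0. Lengths are in m, angles in rad, forces in N, time in s.
With the tool pointing down it reaches from about 0.35 to 0.9 m from the base axis. Payload 7.2 kg.
Tool frame: the origin (TCP) lies midway between the tips of the shut fingers; the grasp point (between the pads) lies 19 mm behind it; y points along the fingers, x is the direction in which the jaws open and shut, and the axes are right-handed (so a half turn about y gives the same grasp; the last joint's range is limited). The gripper opens to 88 mm and grips with 3 to 60 N. Pads are 20 mm wide; open, the fingers measure 115 mm over their backs; the gripper's body (75 mm by 178 mm) begins 61 mm behind the grasp point.
Start: joints at [1.175, 0.411, -0.013, 1.596, 0.006, 1.134, -0.082], TCP at [0.201, -0.592, 0.223] pointing down, gripper open.
Joint ranges: [-2.95, 2.95], [-0.29, 1.99], [-1.47, 1.44], [0.14, 2.54], [-1.03, 4.17], [0.13, 1.85], [-2.86, 2.86]. Speed limits (rad/s): [2.39, 2.39, 3.01, 3.01, 3.14, 3.14, 3.14].

INTERFACE

Orientations are given as a 3x3 rotation matrix whose columns are the frame's x, y, z axes.
In Python, from workcell import bot gives the robot as it stands.
- The arm moves only by the tool carry_out, never from a script. Its argument "moves" is a list of rows, each an object with "dp": the shift along the tool's x, y, z in mm, a list of three; "angular": the turn, a rotation vector about the tool's x, y, z in degrees, a list of three; "claw": the closure, from 0 (fully open) to 1 (shut). In form: [{"dp": [dx, dy, dz], "angular": [rx, ry, rz], "claw": claw}, ...]. A call has 1 to 8 rows; each row is the pose to reach, as a shift and turn from the pose commanded when the call began, along the tool's axes at that moment; what a row does not reach only later rows make up. A row lasts 1/12 s, in which the tool goes at most 41.7 mm and 7.16 degrees, less where a joint would pass 70% of its speed; a pose out of reach is approached as far as the arm can. A call with a gripper value outside its range is refused whole. The fingers move at their own pace and stop on an object; "squeeze" is the grip in N (left out, the last holds). Time passes only in rows, so rows that repeat a pose let the fingers close. It gives the time, the measured TCP pose, the force and the opening at its end, in the units of the state.
- bot.observe(): the state, without advancing time (a new reading comes with each control period).
- bot.grab_frame(name): name is "scene" or "top"; returns a dict with "pixels" (480x640x3 uint8, red, green, blue), "vfov" (degrees; the focal length in pixels is half the picture's height over the tangent of half this angle, whatever the lens; pixels are square), "cx", "cy" (the principal point, pixels), "R" (3x3) and "t" (3): a world point X has camera coordinates R X + t. Camera axes: x right, y down, z forward; pixel columns grow to the right and rows downward; lengths in m; the calibration is good to about 2 mm. A picture is of the moment at which its call begins. There is no depth.
- bot.finish_job(): hands the job in, once; it reports no verdict.
The state is a dict: "time": time; "qpos": joint angles; "qd": joint speeds; "joint_torque": joint torques, N m; "eef_pos": TCP position; "ee_rot": TCP orientation; "force": force on the tool from outside, world axes, zero at the start; "torque": the same for the moment, N m; "opening": finger opening in m.
Only numpy, scipy, OpenCV 4.12 (cv2) and the standard library are available. Lean on these libraries where they do the work, as an engineer would, in place of code of your own. Each camera call takes 0.05 s, during which the arm holds its last target. There are 200 camera calls.

## Working session

There is one attempt and no reset: what is moved stays moved. The work goes in short steps, Python scripts to look and compute and a tool call to move; the robot and the scene stay as the last step left them, time stands still between calls to the robot, and variables do not carry over. Pictures are saved under pics/ and viewed, about 12 in all and at most 16, crops included, and the job is handed in when it is done.

Besides the shell and the picture viewer there is one more tool, called after "Request:" as name(argument=value, ...) on one line, values as JSON. carry_out: Moves the arm, as the interface text tells. Its arguments: {"type":"object","properties":{"moves":{"type":"array"},"squeeze":{"type":"number"}},"required":["moves"]}

```bash
ls; mkdir -p pics; python3 - <<'E'
from workcell import bot
import cv2,numpy as np
s=bot.observe();print({k:np.round(v,3).tolist() for k,v in s.items()})
for n in("scene","top"):
    f=bot.grab_frame(n);cv2.imwrite(f"pics/{n}0.png",f["pixels"][:,:,::-1]);print(n,f["vfov"],f["cx"],f["cy"],np.round(f["R"],3).tolist(),np.round(f["t"],3).tolist())
E
```

```text
pics
{'time': 0.0, 'qpos': [1.175, 0.412, -0.013, 1.597, 0.006, 1.134, -0.082], 'qd': [0.002, 0.0, 0.001, 0.001, -0.001, -0.001, -0.001], 'joint_torque': [0.0, -58.796, 0.642, -29.108, -0.054, 0.018, 0.0], 'eef_pos': [0.201, -0.591, 0.222], 'ee_rot': [[0.322, -0.001, 0.947], [-0.947, 0.002, 0.322], [-0.002, -1.0, -0.0]], 'force': [0.139, -0.04, -0.233], 'torque': [-0.055, -0.051, 0.039], 'opening': 0.088}
scene 48.9778896725924 320.98271325683316 249.59942217168134 [[0.179, 0.984, -0.011], [0.736, -0.142, -0.661], [-0.652, 0.11, -0.75]] [-0.168, -0.381, 1.799]
top 48.05351746674518 321.28258840283644 243.34472738675416 [[0.001, -1.0, 0.01], [-0.996, -0.002, -0.087], [0.087, -0.01, -0.996]] [0.068, 0.588, 1.129]
```

View pics/scene0.png

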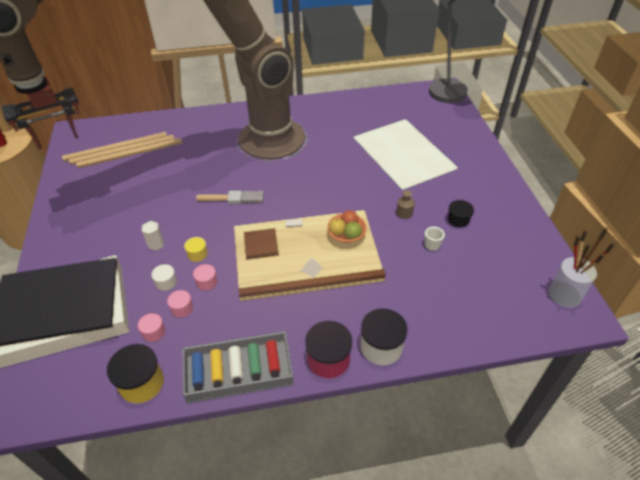

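View pics/top0.png

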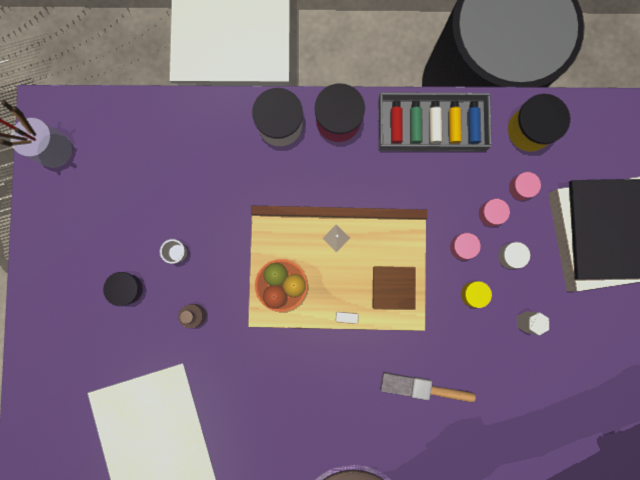

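The top view shows the board with the bowl left (281,286) and the plinth right (394,288). The white drum is at (516,255), prism (538,323), cup (173,252), bottle (190,317), pyramid (336,238) and eraser (347,318). The scene view agrees. Next I measure them.

```bash
cat > h.py <<'E'
import numpy as np,cv2
from workcell import bot
def foc(f): return f["pixels"].shape[0]/2/np.tan(np.radians(f["vfov"])/2)
def cast(f,uv,z):
    R,t=np.array(f["R"]),np.array(f["t"]);c=-R.T@t
    d=R.T@np.array([(uv[0]-f["cx"])/foc(f),(uv[1]-f["cy"])/foc(f),1.])
    return (c+d*(z-c[2])/d[2])
def proj(f,X):
    p=np.array(f["R"])@np.array(X)+np.array(f["t"]);return np.array([f["cx"],f["cy"]])+foc(f)*p[:2]/p[2]
def snap(n,name,box=None,k=1):
    f=bot.grab_frame(n);im=np.ascontiguousarray(f["pixels"][:,:,::-1])
    if name:
        c=im if box is None else im[box[1]:box[3],box[0]:box[2]]
        cv2.imwrite(f"pics/{name}.png",cv2.resize(c,None,fx=k,fy=k,interpolation=cv2.INTER_CUBIC))
    return f,im
def blobs(mask,amin=30):
    cs,_=cv2.findContours(mask.astype(np.uint8),cv2.RETR_EXTERNAL,cv2.CHAIN_APPROX_NONE)
    return [c for c in cs if cv2.contourArea(c)>amin]
def rel(p,yaw=None):
    """dp (mm, tool axes) and turn about tool y (deg) to world TCP p, jaw axis x at yaw (deg, mod 180)"""
    s=bot.observe();R=np.array(s["ee_rot"]);e=np.array(s["eef_pos"])
    y0=np.degrees(np.arctan2(R[1,0],R[0,0]))
    a=0 if yaw is None else -((yaw-y0+90)%180-90)
    return np.round(R.T@(np.array(p)-e)*1000,1).tolist(),round(a,1),round(y0,1)
E
python3 - <<'E'
from h import *
f,im=snap("top",None)
hsv=cv2.cvtColor(im,cv2.COLOR_BGR2HSV);H,S,V=cv2.split(hsv)
def rep(n,m,z,roi):
    x0,y0,x1,y1=roi;k=np.zeros_like(m,bool);k[y0:y1,x0:x1]=1
    for c in blobs(m&k):
        r=cv2.minAreaRect(c);(u,v),rad=cv2.minEnclosingCircle(c);mm=cv2.moments(c);cu=(mm['m10']/mm['m00'],mm['m01']/mm['m00'])
        sc=1000*np.linalg.norm(cast(f,(u+1,v),z)-cast(f,(u,v),z))
        print(n,"rect",np.round(r[0],1),np.round(np.array(r[1])*sc,0),round(r[2]),"cen",np.round(cu,1),"w_rect",np.round(cast(f,r[0],z),3),"w_cen",np.round(cast(f,cu,z),3),"circ d",round(2*rad*sc))
white=(S<60)&(V>130)
rep("drum",white,.04,(495,230,540,275))
rep("prism",white,.07,(515,300,565,345))
rep("prism>200",(S<60)&(V>200),.07,(515,300,565,345))
rep("cup",white|((S<60)&(V>90)),.046,(150,230,200,275))
rep("bottle",(H<25)&(V>25),.08,(170,295,215,340))
rep("plinth",(V<110)&((H<20)|(H>170)),.032,(365,258,422,316))
rep("boardtop",(H>12)&(H<28)&(V>120),.012,(235,195,440,345))
rep("eraser",(S<60)&(V>150),.024,(325,305,370,330))
rep("bowl",((H<9)|(H>172))&(S>130)&(V>110),.046,(245,250,315,320))
c=cast(f,(0,0),0)
a=np.hstack([cv2.resize(im[y:y+60,x:x+60],None,fx=4.4,fy=4.4,interpolation=cv2.INTER_CUBIC) for x,y in((487,225),(508,295),(143,222))])
b=np.hstack([cv2.resize(im[y:y+60,x:x+60],None,fx=4.4,fy=4.4,interpolation=cv2.INTER_CUBIC) for x,y in((160,287),(365,258),(252,256))])
cv2.imwrite("pics/crops.png",np.vstack([a,b]))
E
```

```text
drum rect [516.8 254.8] [56. 54.] 45 cen [516.8 254.5] w_rect [ 0.563 -0.346  0.04 ] w_cen [ 0.564 -0.346  0.04 ] circ d 58
prism rect [539.  323.3] [43. 45.] 59 cen [539.  323.3] w_rect [ 0.421 -0.376  0.07 ] w_cen [ 0.421 -0.376  0.07 ] circ d 47
prism>200 rect [538.8 323.6] [39. 40.] 63 cen [538.9 323.4] w_rect [ 0.42  -0.376  0.07 ] w_cen [ 0.421 -0.376  0.07 ] circ d 43
cup rect [172.5 251. ] [50. 56.] 90 cen [172.1 251.1] w_rect [0.569 0.381 0.046] w_cen [0.569 0.381 0.046] circ d 58
bottle rect [190. 316.] [44. 44.] 90 cen [190.2 315.9] w_rect [0.436 0.333 0.08 ] w_cen [0.436 0.333 0.08 ] circ d 48
plinth rect [405.5 302.5] [23. 36.] 90 cen [406.3 303. ] w_rect [ 0.462 -0.11   0.032] w_cen [ 0.461 -0.111  0.032] circ d 39
plinth rect [396. 289.] [76. 15.] 5 cen [402.5 289.7] w_rect [ 0.491 -0.09   0.032] w_cen [ 0.489 -0.104  0.032] circ d 76
boardtop rect [337.2 272.7] [381. 241.] 1 cen [337.9 272.3] w_rect [0.526 0.034 0.012] w_cen [0.526 0.032 0.012] circ d 446
eraser rect [346.5 317.3] [46. 21.] 5 cen [346.5 317.3] w_rect [0.431 0.015 0.024] w_cen [0.431 0.015 0.024] circ d 49
bowl rect [271.6 297.4] [46. 38.] 75 cen [271.  297.4] w_rect [0.473 0.172 0.046] w_cen [0.473 0.173 0.046] circ d 47
```

View pics/crops.png

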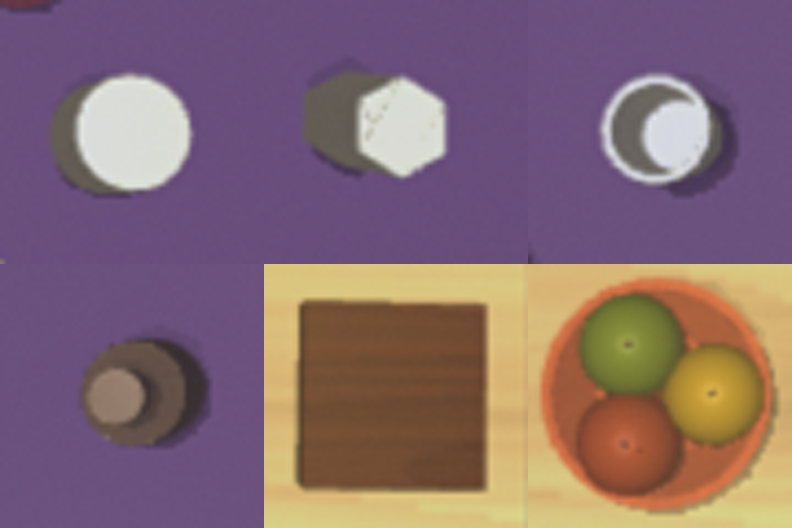

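```bash
python3 - <<'E'
from h import *
f,im=snap("top",None)
q={"drum":((517.4,255),.04),"prism":((539.3,323.9),.07),"cup":((172.4,251.4),.046),"lip":((186.3,316.9),.08),"body":((190.7,316.4),.046),"plinth":((394.5,287.8),.032),"bowl":((281.7,285.5),.046),"pyrbase":((336.5,238),.03),"bfl":((248.5,328.5),.012),"bfr":((425.5,330),.012)}
W={k:cast(f,*v) for k,v in q.items()}
for k,w in W.items(): print(k,np.round(w,4))
d=W["bowl"]-W["plinth"];print(np.hypot(*d[:2]),"yaw y-axis",np.degrees(np.arctan2(d[1],d[0]))-90)
d=W["bfl"]-W["bfr"];print(np.hypot(*d[:2]),np.degrees(np.arctan2(d[1],d[0]))-90)
m=(W["bowl"]+W["plinth"])/2;print("mid",m)
# second view: board top outline + body check
g,im2=snap("scene",None)
for k,w in W.items(): print(k,np.round(proj(g,w),1))
b=im2[180:300,120:460];cv2.imwrite("pics/s1.png",cv2.resize(b,None,fx=2.3,fy=2.3,interpolation=cv2.INTER_CUBIC))
E
```

```text
drum [ 0.5625 -0.3473  0.04  ]
prism [ 0.4196 -0.3765  0.07  ]
cup [0.5685 0.3808 0.046 ]
lip [0.434  0.3406 0.08  ]
body [0.4333 0.3396 0.046 ]
plinth [ 0.493  -0.0867  0.032 ]
bowl [0.4975 0.1513 0.046 ]
pyrbase [0.599 0.036 0.03 ]
bfl [0.4061 0.2236 0.012 ]
bfr [ 0.403  -0.1552  0.012 ]
0.23806392610307414 yaw y-axis -1.0784050602633641
0.37883824603395355 -0.46657558774452923
mid [0.49524316 0.03227776 0.039     ]
drum [162.8 271.2]
prism [150.2 225.6]
cup [434.1 232.4]
lip [407.1 192.2]
body [405.4 200.8]
plinth [260.7 239.7]
bowl [346.1 225.5]
pyrbase [311.3 262.9]
bfl [363.4 208.2]
bfr [234.3 225. ]
```

View pics/s1.png

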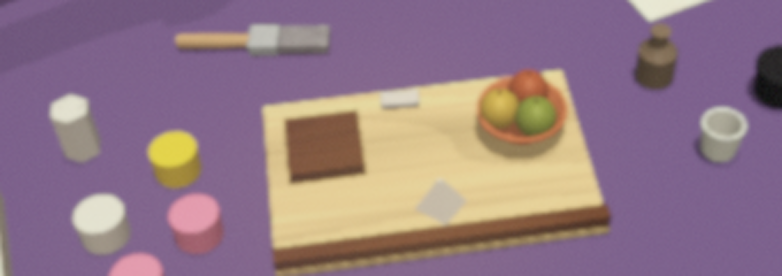

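The scene crop agrees with the top-view points to about 2 px (roughly 3 mm). The plinth-to-bowl distance comes out at 238 against 240, and the board is turned about -0.8°. Next is hovering over the drum.

```bash
python3 - <<'E'
from h import *
print(rel([.5625,-.347,.12],-30))
E
```

```text
([-115.1, 102.3, 420.9], np.float64(-41.2), np.float64(-71.2))
```

Request:
carry_out(moves=[{"dp": [-115,40,421],"angular": [0,-41,0],"claw": 0},{"dp": [-115,40,421],"angular": [0,-41,0],"claw": 0},{"dp": [-115,40,421],"angular": [0,-41,0],"claw": 0},{"dp": [-115,40,421],"angular": [0,-41,0],"claw": 0},{"dp": [-115,40,421],"angular": [0,-41,0],"claw": 0},{"dp": [-115,102,421],"angular": [0,-41,0],"claw": 0},{"dp": [-115,102,421],"angular": [0,-41,0],"claw": 0},{"dp": [-115,102,421],"angular": [0,-41,0],"claw": 0}])

```text
time: 0.92
eef_pos: [0.4718, -0.4087, 0.1607]
ee_rot: [[0.864, 0.001, 0.503], [-0.503, -0.0, 0.864], [0.001, -1.0, -0.0]]
force: [0.3, -1.7, -0.5]
opening: 0.0877
```

Request:
carry_out(moves=[{"dp": [0,0,0],"angular": [0,0,0],"claw": 0},{"dp": [0,0,0],"angular": [0,0,0],"claw": 0},{"dp": [0,0,0],"angular": [0,0,0],"claw": 0},{"dp": [0,0,0],"angular": [0,0,0],"claw": 0}])

```text
time: 1.25
eef_pos: [0.4692, -0.4113, 0.1614]
ee_rot: [[0.863, -0.0, 0.505], [-0.505, -0.001, 0.863], [0.0, -1.0, -0.001]]
force: [-0.5, -0.8, 0.0]
opening: 0.0877
```

```bash
python3 - <<'E'
from h import *
s=bot.observe();print(s["time"],s["eef_pos"],s["ee_rot"],s["qpos"])
print(rel([.5625,-.347,.009],-30))
E
```

```text
1.25 [ 0.46921064 -0.41125666  0.16137008] [[ 8.62982781e-01 -3.90170813e-04  5.05233181e-01]
 [-5.05233299e-01 -1.02531289e-03  8.62982191e-01]
 [ 1.81311631e-04 -9.99999398e-01 -1.08195466e-03]] [ 8.17934048e-01  4.78519019e-01 -2.44914728e-01  1.65469137e+00
  1.32310703e-01  1.02430454e+00  9.32602293e-04]
([48.0, 152.3, 102.8], np.float64(-0.3), np.float64(-30.3))
```

Request:
carry_out(moves=[{"dp": [48,40,103],"angular": [0,0,0],"claw": 0},{"dp": [48,40,103],"angular": [0,0,0],"claw": 0},{"dp": [48,40,103],"angular": [0,0,0],"claw": 0},{"dp": [48,90,103],"angular": [0,0,0],"claw": 0},{"dp": [48,90,103],"angular": [0,0,0],"claw": 0},{"dp": [48,90,103],"angular": [0,0,0],"claw": 0}])

```text
time: 1.75
eef_pos: [0.5607, -0.3455, 0.0683]
ee_rot: [[0.863, -0.006, 0.505], [-0.505, 0.002, 0.863], [-0.006, -1.0, -0.001]]
force: [-0.4, 0.1, -0.2]
opening: 0.0876
```

```bash
python3 - <<'E'
from h import *
print(rel([.5625,-.347,.009],-30))
snap("top","d1",(430,170,590,330),4)
E
```

```text
([2.6, 59.3, -0.3], np.float64(-0.3), np.float64(-30.3))
```

View pics/d1.png

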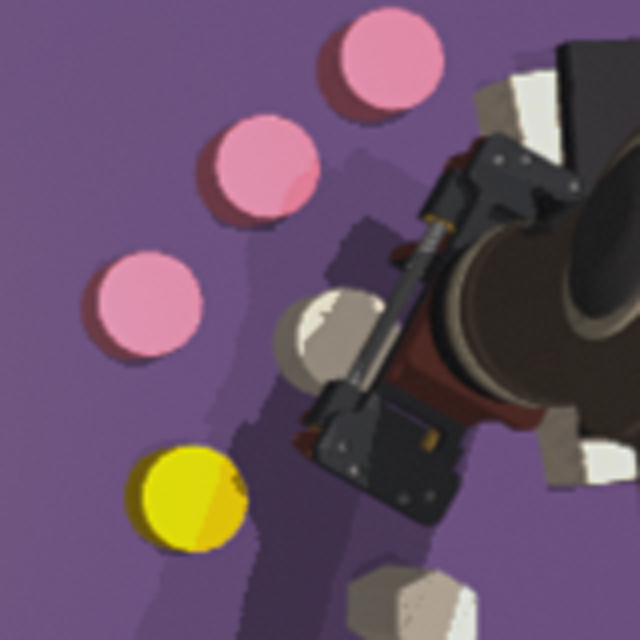

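Request:
carry_out(moves=[{"dp": [1,30,0],"angular": [0,0,0],"claw": 0},{"dp": [1,59,0],"angular": [0,0,0],"claw": 0},{"dp": [1,59,0],"angular": [0,0,0],"claw": 0},{"dp": [1,59,0],"angular": [0,0,0],"claw": 1},{"dp": [1,59,0],"angular": [0,0,0],"claw": 1},{"dp": [1,59,0],"angular": [0,0,0],"claw": 1},{"dp": [1,59,0],"angular": [0,0,0],"claw": 1},{"dp": [1,59,0],"angular": [0,0,0],"claw": 1}], squeeze=20)

```text
time: 2.47
eef_pos: [0.5654, -0.346, 0.0137]
ee_rot: [[0.864, 0.002, 0.503], [-0.503, -0.001, 0.864], [0.002, -1.0, -0.0]]
force: [2.8, -0.5, 0.7]
opening: 0.0576
```

Request:
carry_out(moves=[{"dp": [0,0,0],"angular": [0,0,0],"claw": 1},{"dp": [0,0,0],"angular": [0,0,0],"claw": 1},{"dp": [0,-40,0],"angular": [0,0,0],"claw": 1},{"dp": [0,-80,0],"angular": [0,0,0],"claw": 1},{"dp": [0,-90,0],"angular": [0,0,0],"claw": 1},{"dp": [0,-90,0],"angular": [0,0,0],"claw": 1}])

```text
time: 2.97
eef_pos: [0.5669, -0.3464, 0.1063]
ee_rot: [[0.864, 0.006, 0.503], [-0.503, -0.003, 0.864], [0.007, -1.0, 0.0]]
force: [-0.7, -0.6, -1.0]
opening: 0.0558
```

```bash
python3 - <<'E'
from h import *
s=bot.observe();print(s["time"],s["opening"],s["eef_pos"])
print(rel([.493,-.0867,.12],-30))
E
```

```text
2.9667 0.05578914703280011 [ 0.56690165 -0.3463855   0.10631771]
([-194.5, -15.0, 187.2], np.float64(-0.2), np.float64(-30.2))
```

Request:
carry_out(moves=[{"dp": [-195,-15,187],"angular": [0,0,0],"claw": 1},{"dp": [-195,-15,187],"angular": [0,0,0],"claw": 1},{"dp": [-195,-15,187],"angular": [0,0,0],"claw": 1},{"dp": [-195,-15,187],"angular": [0,0,0],"claw": 1},{"dp": [-195,-15,187],"angular": [0,0,0],"claw": 1},{"dp": [-195,-15,187],"angular": [0,0,0],"claw": 1},{"dp": [-195,-15,187],"angular": [0,0,0],"claw": 1},{"dp": [-195,-15,187],"angular": [0,0,0],"claw": 1}])

```text
time: 3.63
eef_pos: [0.488, -0.08, 0.116]
ee_rot: [[0.868, -0.003, 0.497], [-0.497, 0.002, 0.868], [-0.003, -1.0, 0.0]]
force: [0.2, 0.2, -1.9]
opening: 0.0558
```

Request:
carry_out(moves=[{"dp": [0,0,0],"angular": [0,0,0],"claw": 1},{"dp": [0,0,0],"angular": [0,0,0],"claw": 1}])

```text
time: 3.8
eef_pos: [0.4898, -0.0864, 0.1162]
ee_rot: [[0.864, -0.001, 0.504], [-0.504, -0.0, 0.864], [-0.001, -1.0, -0.001]]
force: [-1.1, -0.5, -0.4]
opening: 0.0558
```

```bash
python3 - <<'E'
from h import *
s=bot.observe();print(s["time"],s["opening"],s["eef_pos"])
print(rel([.494,-.086,.046],-30))
E
```

```text
3.8 0.05581119791133718 [ 0.48984503 -0.08644577  0.11615934]
([3.4, 70.2, 2.5], np.float64(-0.2), np.float64(-30.2))
```

Request:
carry_out(moves=[{"dp": [3,35,2],"angular": [0,0,0],"claw": 1},{"dp": [3,55,2],"angular": [0,0,0],"claw": 1},{"dp": [3,67,2],"angular": [0,0,0],"claw": 1},{"dp": [3,69,2],"angular": [0,0,0],"claw": 1},{"dp": [3,69,2],"angular": [0,0,0],"claw": 1},{"dp": [3,69,2],"angular": [0,0,0],"claw": 1}])

```text
time: 4.3
eef_pos: [0.4941, -0.0863, 0.0481]
ee_rot: [[0.863, -0.0, 0.504], [-0.504, -0.0, 0.863], [-0.0, -1.0, -0.0]]
force: [0.2, 0.2, -0.3]
opening: 0.0556
```

Request:
carry_out(moves=[{"dp": [0,2,0],"angular": [0,0,0],"claw": 1},{"dp": [0,2,0],"angular": [0,0,0],"claw": 1}])

```text
time: 4.47
eef_pos: [0.4942, -0.0859, 0.0465]
ee_rot: [[0.864, 0.001, 0.504], [-0.504, -0.0, 0.864], [0.001, -1.0, 0.0]]
force: [0.4, -0.1, 0.4]
opening: 0.056
```

Request:
carry_out(moves=[{"dp": [0,0,0],"angular": [0,0,0],"claw": 0.15},{"dp": [0,0,0],"angular": [0,0,0],"claw": 0.15},{"dp": [0,0,0],"angular": [0,0,0],"claw": 0.15},{"dp": [0,0,0],"angular": [0,0,0],"claw": 0.15}])

```text
time: 4.8
eef_pos: [0.494, -0.0854, 0.0463]
ee_rot: [[0.864, 0.001, 0.503], [-0.503, -0.0, 0.864], [0.001, -1.0, 0.0]]
force: [-0.5, -1.5, 0.1]
opening: 0.0741
```

Now I lift and move above the prism (jaw yaw -30° also meets its flats).

Request:
carry_out(moves=[{"dp": [0,-40,0],"angular": [0,0,0],"claw": 0.15},{"dp": [0,-80,0],"angular": [0,0,0],"claw": 0},{"dp": [0,-90,0],"angular": [0,0,0],"claw": 0},{"dp": [0,-90,0],"angular": [0,0,0],"claw": 0}])

```text
time: 5.13
eef_pos: [0.4962, -0.0856, 0.1395]
ee_rot: [[0.864, 0.007, 0.503], [-0.503, -0.001, 0.864], [0.006, -1.0, 0.002]]
force: [0.7, -0.7, -0.4]
opening: 0.0873
```

```bash
python3 - <<'E'
from h import *
print(rel([.4196,-.3765,.14],-30))
E
```

```text
([80.3, -0.7, -289.9], np.float64(-0.2), np.float64(-30.2))
```

Request:
carry_out(moves=[{"dp": [80,0,-290],"angular": [0,0,0],"claw": 0},{"dp": [80,0,-290],"angular": [0,0,0],"claw": 0},{"dp": [80,0,-290],"angular": [0,0,0],"claw": 0},{"dp": [80,0,-290],"angular": [0,0,0],"claw": 0},{"dp": [80,0,-290],"angular": [0,0,0],"claw": 0},{"dp": [80,0,-290],"angular": [0,0,0],"claw": 0},{"dp": [80,0,-290],"angular": [0,0,0],"claw": 0},{"dp": [80,0,-290],"angular": [0,0,0],"claw": 0}])

```text
time: 5.8
eef_pos: [0.4128, -0.3834, 0.1346]
ee_rot: [[0.86, -0.003, 0.51], [-0.51, -0.003, 0.86], [-0.001, -1.0, -0.004]]
force: [0.0, -0.1, 0.7]
opening: 0.0877
```

Request:
carry_out(moves=[{"dp": [0,0,0],"angular": [0,0,0],"claw": 0},{"dp": [0,0,0],"angular": [0,0,0],"claw": 0}])

```text
time: 5.97
eef_pos: [0.4164, -0.3758, 0.1347]
ee_rot: [[0.863, -0.001, 0.504], [-0.504, 0.002, 0.863], [-0.002, -1.0, 0.001]]
force: [0.5, 0.5, -0.1]
opening: 0.0877
```

```bash
python3 - <<'E'
from h import *
print(rel([.4196,-.3765,.026],-30),bot.observe()["eef_pos"])
f,im=snap("top","d2",(350,240,580,400),3)
H,S,V=cv2.split(cv2.cvtColor(im,cv2.COLOR_BGR2HSV));m=(S<60)&(V>200);k=np.zeros_like(m);k[255:320,360:430]=1
for c in blobs(m&k):
    r=cv2.minAreaRect(c);print(r,cast(f,r[0],.072))
E
```

```text
([3.4, 108.7, 1.0], np.float64(-0.3), np.float64(-30.3)) [ 0.41636906 -0.37580182  0.13473214]
((397.0, 288.5), (25.0, 26.0), 90.0) [ 0.49137985 -0.08600349  0.072     ]
```

View pics/d2.png

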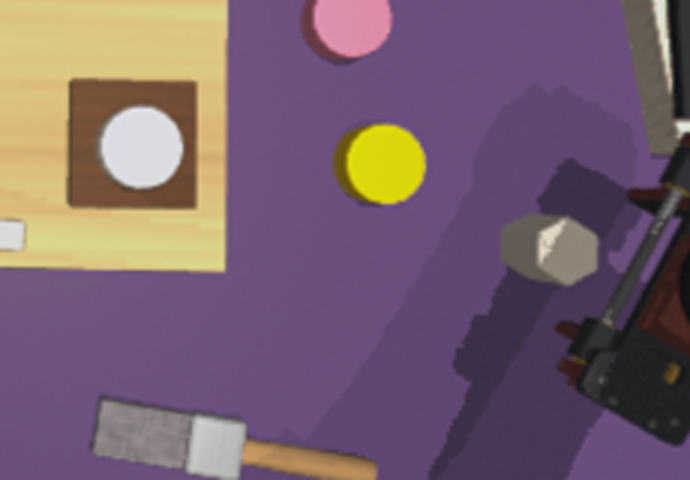

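The drum stands centred on the plinth, within about 2 mm, and the prism is where it was measured. I go down on it.

Request:
carry_out(moves=[{"dp": [3,30,1],"angular": [0,0,0],"claw": 0},{"dp": [3,60,1],"angular": [0,0,0],"claw": 0},{"dp": [3,90,1],"angular": [0,0,0],"claw": 0},{"dp": [3,108,1],"angular": [0,0,0],"claw": 0},{"dp": [3,108,1],"angular": [0,0,0],"claw": 0},{"dp": [3,108,1],"angular": [0,0,0],"claw": 0}])

```text
time: 6.52
eef_pos: [0.4205, -0.3747, 0.0274]
ee_rot: [[0.865, -0.001, 0.501], [-0.501, 0.002, 0.865], [-0.002, -1.0, 0.001]]
force: [-0.1, -0.4, 0.3]
opening: 0.0876
```

Request:
carry_out(moves=[{"dp": [0,0,0],"angular": [0,0,0],"claw": 0.4},{"dp": [0,0,0],"angular": [0,0,0],"claw": 0.5},{"dp": [0,0,0],"angular": [0,0,0],"claw": 1},{"dp": [0,0,0],"angular": [0,0,0],"claw": 1},{"dp": [0,0,0],"angular": [0,0,0],"claw": 1},{"dp": [0,0,0],"angular": [0,0,0],"claw": 1},{"dp": [0,0,0],"angular": [0,0,0],"claw": 1}])

```text
time: 7.1
eef_pos: [0.4202, -0.3771, 0.0283]
ee_rot: [[0.864, 0.0, 0.503], [-0.503, -0.0, 0.864], [0.001, -1.0, -0.0]]
force: [2.0, 0.3, 0.6]
opening: 0.0447
```

Request:
carry_out(moves=[{"dp": [0,0,0],"angular": [0,0,0],"claw": 1},{"dp": [0,0,0],"angular": [0,0,0],"claw": 1},{"dp": [0,0,0],"angular": [0,0,0],"claw": 1},{"dp": [0,-40,0],"angular": [0,0,0],"claw": 1},{"dp": [0,-80,0],"angular": [0,0,0],"claw": 1},{"dp": [0,-90,0],"angular": [0,0,0],"claw": 1},{"dp": [0,-90,0],"angular": [0,0,0],"claw": 1}])

```text
time: 7.68
eef_pos: [0.4214, -0.3782, 0.121]
ee_rot: [[0.864, 0.004, 0.504], [-0.504, -0.004, 0.864], [0.005, -1.0, -0.001]]
force: [-0.0, -0.8, -1.1]
opening: 0.04
```

```bash
python3 - <<'E'
from h import *
s=bot.observe();print(s["opening"],s["eef_pos"])
print(rel([.4952,.0323,.15],-30))
E
```

```text
0.03998431369825527 [ 0.42144276 -0.37819389  0.12103412]
([-142.9, -30.1, 391.7], np.float64(-0.2), np.float64(-30.2))
```

Request:
carry_out(moves=[{"dp": [-60,-30,165],"angular": [0,0,0],"claw": 1},{"dp": [-60,-30,165],"angular": [0,0,0],"claw": 1},{"dp": [-60,-30,165],"angular": [0,0,0],"claw": 1},{"dp": [-60,-30,165],"angular": [0,0,0],"claw": 1},{"dp": [-143,-30,392],"angular": [0,0,0],"claw": 1},{"dp": [-143,-30,392],"angular": [0,0,0],"claw": 1},{"dp": [-143,-30,392],"angular": [0,0,0],"claw": 1},{"dp": [-143,-30,392],"angular": [0,0,0],"claw": 1}])

```text
time: 8.35
eef_pos: [0.4772, -0.0494, 0.1456]
ee_rot: [[0.864, -0.003, 0.504], [-0.504, 0.0, 0.864], [-0.002, -1.0, -0.001]]
force: [0.4, -0.5, -1.8]
opening: 0.0399
```

```bash
python3 - <<'E'
from h import *
print(rel([.4952,.0323,.15],-30))
E
```

```text
([-25.6, -4.4, 79.6], np.float64(-0.2), np.float64(-30.2))
```

Request:
carry_out(moves=[{"dp": [-25,0,72],"angular": [0,0,0],"claw": 1},{"dp": [-25,0,72],"angular": [0,0,0],"claw": 1},{"dp": [-25,0,72],"angular": [0,0,0],"claw": 1},{"dp": [-25,0,72],"angular": [0,0,0],"claw": 1}])

```text
time: 8.68
eef_pos: [0.4921, 0.0258, 0.1455]
ee_rot: [[0.867, -0.003, 0.499], [-0.499, 0.001, 0.867], [-0.003, -1.0, -0.001]]
force: [0.8, -0.5, -1.7]
opening: 0.04
```

```bash
python3 - <<'E'
from h import *
print(rel([.4952,.0323,.0405],-30), bot.observe()["eef_pos"])
E
```

```text
([-0.3, 105.0, 7.3], np.float64(0.1), np.float64(-29.9)) [0.4921176  0.02575854 0.14554948]
```

Request:
carry_out(moves=[{"dp": [0,35,6],"angular": [0,0,0],"claw": 1},{"dp": [0,70,6],"angular": [0,0,0],"claw": 1},{"dp": [0,90,6],"angular": [0,0,0],"claw": 1},{"dp": [0,100,6],"angular": [0,0,0],"claw": 1},{"dp": [0,103,6],"angular": [0,0,0],"claw": 1},{"dp": [0,103,6],"angular": [0,0,0],"claw": 1},{"dp": [0,103,6],"angular": [0,0,0],"claw": 1}])

```text
time: 9.27
eef_pos: [0.4969, 0.0283, 0.0451]
ee_rot: [[0.864, 0.001, 0.504], [-0.504, -0.0, 0.864], [0.001, -1.0, 0.0]]
force: [-0.7, 0.1, -1.4]
opening: 0.0402
```

Request:
carry_out(moves=[{"dp": [-3,2,2],"angular": [0,0,0],"claw": 1},{"dp": [-3,4,3],"angular": [0,0,0],"claw": 1},{"dp": [-3,5,3],"angular": [0,0,0],"claw": 1},{"dp": [-3,5,3],"angular": [0,0,0],"claw": 1},{"dp": [-3,5,3],"angular": [0,0,0],"claw": 1}])

```text
time: 9.68
eef_pos: [0.4959, 0.0334, 0.0402]
ee_rot: [[0.864, 0.002, 0.503], [-0.503, 0.0, 0.864], [0.001, -1.0, 0.001]]
force: [-1.5, 1.0, 6.4]
opening: 0.04
```

Contact (6 N up). I open partly and lift; the eraser is low and the tips are above it.

Request:
carry_out(moves=[{"dp": [0,0,0],"angular": [0,0,0],"claw": 0.35},{"dp": [0,0,0],"angular": [0,0,0],"claw": 0.35},{"dp": [0,0,0],"angular": [0,0,0],"claw": 0.35},{"dp": [0,0,0],"angular": [0,0,0],"claw": 0.35},{"dp": [0,-35,0],"angular": [0,0,0],"claw": 0.35},{"dp": [0,-70,0],"angular": [0,0,0],"claw": 0.3},{"dp": [0,-105,0],"angular": [0,0,0],"claw": 0},{"dp": [0,-120,0],"angular": [0,0,0],"claw": 0}])

```text
time: 10.35
eef_pos: [0.4968, 0.0333, 0.1633]
ee_rot: [[0.864, 0.005, 0.503], [-0.503, 0.0, 0.864], [0.004, -1.0, 0.003]]
force: [-0.1, -0.2, 0.2]
opening: 0.0716
```

```bash
python3 - <<'E'
from h import *
s=bot.observe();print(s["qpos"])
print(rel([.5685,.3808,.16],-30))
E
```

```text
[ 0.18541167  0.29075021 -0.41774543  1.94987552  0.1468205   0.92532631
 -0.83209941]
([-112.9, 3.8, 336.4], np.float64(-0.2), np.float64(-30.2))
```

Request:
carry_out(moves=[{"dp": [-113,0,336],"angular": [0,0,0],"claw": 0},{"dp": [-113,0,336],"angular": [0,0,0],"claw": 0},{"dp": [-113,0,336],"angular": [0,0,0],"claw": 0},{"dp": [-113,0,336],"angular": [0,0,0],"claw": 0},{"dp": [-113,0,336],"angular": [0,0,0],"claw": 0},{"dp": [-113,0,336],"angular": [0,0,0],"claw": 0},{"dp": [-113,0,336],"angular": [0,0,0],"claw": 0},{"dp": [-113,0,336],"angular": [0,0,0],"claw": 0}])

```text
time: 11.02
eef_pos: [0.5625, 0.3611, 0.159]
ee_rot: [[0.864, -0.0, 0.504], [-0.504, -0.001, 0.864], [0.0, -1.0, -0.001]]
force: [-0.8, 0.2, -0.2]
opening: 0.0878
```

Request:
carry_out(moves=[{"dp": [0,0,20],"angular": [0,0,0],"claw": 0},{"dp": [0,0,20],"angular": [0,0,0],"claw": 0},{"dp": [0,0,20],"angular": [0,0,0],"claw": 0},{"dp": [0,0,20],"angular": [0,0,0],"claw": 0}])

```text
time: 11.35
eef_pos: [0.5724, 0.3755, 0.1587]
ee_rot: [[0.864, -0.001, 0.504], [-0.504, -0.001, 0.864], [0.0, -1.0, -0.002]]
force: [-0.1, -0.8, 0.8]
opening: 0.0877
```

```bash
python3 - <<'E'
from h import *
print(rel([.5685,.3808,.021],-30), bot.observe()["eef_pos"])
f,im=snap("top","d3",(230,200,440,345),3.5)
E
```

```text
([-6.0, 137.7, 2.8], np.float64(-0.3), np.float64(-30.3)) [0.57238129 0.37553386 0.15874181]
```

View pics/d3.png

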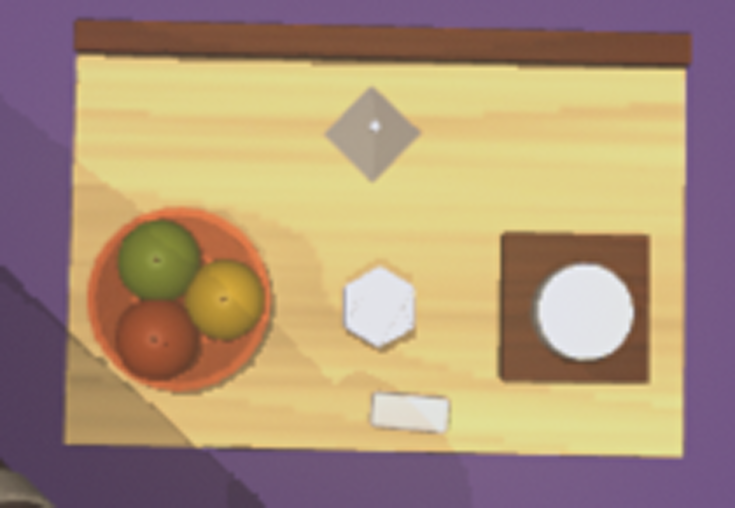

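The picture shows the prism midway at about (338,288), the drum centred on the plinth at (397,289), and the pyramid and eraser undisturbed. Next is the cup.

Request:
carry_out(moves=[{"dp": [-6,25,3],"angular": [0,0,0],"claw": 0},{"dp": [-6,55,3],"angular": [0,0,0],"claw": 0},{"dp": [-6,85,3],"angular": [0,0,0],"claw": 0},{"dp": [-6,115,3],"angular": [0,0,0],"claw": 0},{"dp": [-6,137,3],"angular": [0,0,0],"claw": 0},{"dp": [-6,137,3],"angular": [0,0,0],"claw": 0},{"dp": [-6,137,3],"angular": [0,0,0],"claw": 0}])

```text
time: 11.98
eef_pos: [0.5686, 0.3805, 0.0219]
ee_rot: [[0.863, -0.002, 0.505], [-0.505, -0.002, 0.863], [-0.001, -1.0, -0.002]]
force: [0.6, -0.9, 1.0]
opening: 0.0882
```

Request:
carry_out(moves=[{"dp": [0,0,0],"angular": [0,0,0],"claw": 0.3},{"dp": [0,0,0],"angular": [0,0,0],"claw": 0.4},{"dp": [0,0,0],"angular": [0,0,0],"claw": 1},{"dp": [0,0,0],"angular": [0,0,0],"claw": 1},{"dp": [0,0,0],"angular": [0,0,0],"claw": 1},{"dp": [0,0,0],"angular": [0,0,0],"claw": 1},{"dp": [0,0,0],"angular": [0,0,0],"claw": 1}], squeeze=12)

```text
time: 12.57
eef_pos: [0.5694, 0.3823, 0.0231]
ee_rot: [[0.864, 0.001, 0.503], [-0.503, 0.0, 0.864], [0.001, -1.0, 0.001]]
force: [0.8, -1.2, 6.0]
opening: 0.0513
```

Request:
carry_out(moves=[{"dp": [0,0,0],"angular": [0,0,0],"claw": 1},{"dp": [0,0,0],"angular": [0,0,0],"claw": 1},{"dp": [0,-30,0],"angular": [0,0,0],"claw": 1},{"dp": [0,-60,0],"angular": [0,0,0],"claw": 1},{"dp": [0,-60,0],"angular": [0,0,0],"claw": 1},{"dp": [0,-60,0],"angular": [0,0,0],"claw": 1}])

```text
time: 13.07
eef_pos: [0.5695, 0.3832, 0.0841]
ee_rot: [[0.864, 0.002, 0.503], [-0.503, 0.002, 0.864], [0.001, -1.0, 0.003]]
force: [0.7, -0.1, -1.2]
opening: 0.0515
```

```bash
python3 - <<'E'
from h import *
s=bot.observe();print(s["eef_pos"])
print(rel([.492,-.0865,.19],-30))
f,im=snap("scene","d4",(340,130,500,270),5)
E
```

```text
[0.5694677  0.38318183 0.08406224]
([169.6, -107.1, -444.5], np.float64(-0.2), np.float64(-30.2))
```

View pics/d4.png

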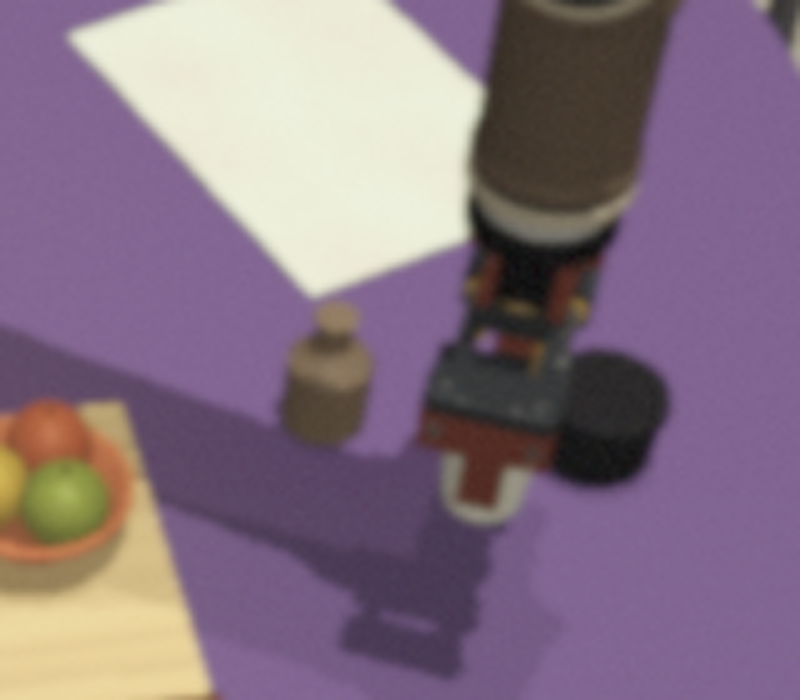

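The cup is held upright between the pads. I carry it high over to the plinth.

Request:
carry_out(moves=[{"dp": [0,-30,0],"angular": [0,0,0],"claw": 1},{"dp": [0,-60,0],"angular": [0,0,0],"claw": 1},{"dp": [30,-107,-78],"angular": [0,0,0],"claw": 1},{"dp": [30,-107,-78],"angular": [0,0,0],"claw": 1},{"dp": [85,-107,-222],"angular": [0,0,0],"claw": 1},{"dp": [85,-107,-222],"angular": [0,0,0],"claw": 1},{"dp": [85,-107,-222],"angular": [0,0,0],"claw": 1},{"dp": [85,-107,-222],"angular": [0,0,0],"claw": 1}])

```text
time: 13.78
eef_pos: [0.529, 0.1451, 0.1878]
ee_rot: [[0.864, -0.003, 0.504], [-0.504, -0.001, 0.864], [-0.002, -1.0, -0.002]]
force: [0.3, -0.1, -1.1]
opening: 0.0512
```

Request:
carry_out(moves=[{"dp": [85,0,-222],"angular": [0,0,0],"claw": 1},{"dp": [85,0,-222],"angular": [0,0,0],"claw": 1},{"dp": [85,0,-222],"angular": [0,0,0],"claw": 1},{"dp": [85,0,-222],"angular": [0,0,0],"claw": 1},{"dp": [85,0,-222],"angular": [0,0,0],"claw": 1},{"dp": [85,0,-222],"angular": [0,0,0],"claw": 1},{"dp": [85,0,-222],"angular": [0,0,0],"claw": 1},{"dp": [85,0,-222],"angular": [0,0,0],"claw": 1}])

```text
time: 14.45
eef_pos: [0.491, -0.0888, 0.188]
ee_rot: [[0.862, -0.003, 0.507], [-0.507, 0.0, 0.862], [-0.002, -1.0, -0.001]]
force: [-0.4, 1.3, -0.7]
opening: 0.0514
```

```bash
python3 - <<'E'
from h import *
s=bot.observe();print(s["eef_pos"])
print(rel([.492,-.0865,.095],-30))
E
```

```text
[ 0.49101761 -0.08876339  0.1880409 ]
([-0.1, 93.0, 2.6], np.float64(-0.5), np.float64(-30.5))
```

Request:
carry_out(moves=[{"dp": [0,30,4],"angular": [0,0,0],"claw": 1},{"dp": [0,60,4],"angular": [0,0,0],"claw": 1},{"dp": [0,80,4],"angular": [0,0,0],"claw": 1},{"dp": [0,80,4],"angular": [0,0,0],"claw": 1},{"dp": [0,80,4],"angular": [0,0,0],"claw": 1}])

```text
time: 14.87
eef_pos: [0.4935, -0.0817, 0.1083]
ee_rot: [[0.865, -0.003, 0.501], [-0.501, 0.001, 0.865], [-0.004, -1.0, -0.0]]
force: [-0.2, 0.8, -0.3]
opening: 0.0514
```

```bash
python3 - <<'E'
from h import *
s=bot.observe();print(s["eef_pos"])
print(rel([.492,-.0865,.095],-30))
f,im=snap("scene",None);g,im2=snap("top",None)
a=cv2.resize(im[170:270,200:320],None,fx=3.3,fy=3.3,interpolation=cv2.INTER_CUBIC);b=cv2.resize(im2[240:340,345:465],None,fx=3.3,fy=3.3,interpolation=cv2.INTER_CUBIC)
cv2.imwrite("pics/d5.png",np.hstack([a,b]))
E
```

```text
[ 0.49346726 -0.08166811  0.10833861]
([1.2, 13.3, -4.9], np.float64(-0.1), np.float64(-30.1))
```

View pics/d5.png

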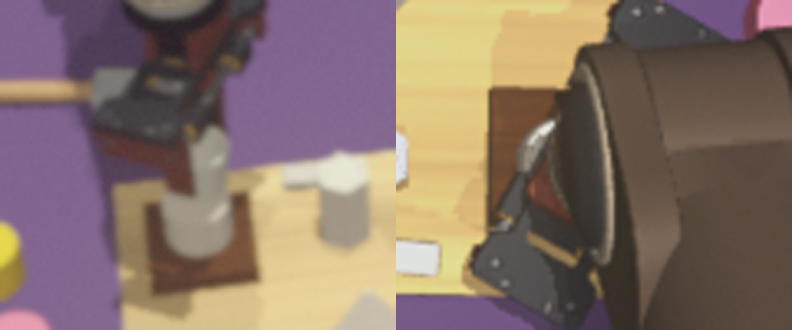

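The cup is hovering over the drum. I correct by a few mm and lower it.

Request:
carry_out(moves=[{"dp": [1,0,-3],"angular": [0,0,0],"claw": 1},{"dp": [1,6,-3],"angular": [0,0,0],"claw": 1},{"dp": [1,10,-3],"angular": [0,0,0],"claw": 1},{"dp": [1,12,-3],"angular": [0,0,0],"claw": 1},{"dp": [1,12,-3],"angular": [0,0,0],"claw": 1},{"dp": [1,12,-3],"angular": [0,0,0],"claw": 1}])

```text
time: 15.47
eef_pos: [0.4935, -0.0866, 0.0973]
ee_rot: [[0.864, -0.0, 0.503], [-0.503, 0.0, 0.864], [-0.0, -1.0, -0.0]]
force: [0.6, -0.1, -0.9]
opening: 0.0516
```

Request:
carry_out(moves=[{"dp": [0,2,1],"angular": [0,0,0],"claw": 1},{"dp": [0,2,1],"angular": [0,0,0],"claw": 1},{"dp": [0,2,1],"angular": [0,0,0],"claw": 1}])

```text
time: 15.72
eef_pos: [0.4941, -0.0856, 0.0954]
ee_rot: [[0.864, -0.0, 0.503], [-0.503, 0.0, 0.864], [-0.0, -1.0, 0.0]]
force: [0.1, 0.2, -0.5]
opening: 0.0514
```

Request:
carry_out(moves=[{"dp": [0,1,0],"angular": [0,0,0],"claw": 1},{"dp": [0,1.5,0],"angular": [0,0,0],"claw": 1},{"dp": [0,1.5,0],"angular": [0,0,0],"claw": 1}])

```text
time: 15.97
eef_pos: [0.4945, -0.0855, 0.0949]
ee_rot: [[0.864, 0.001, 0.503], [-0.503, -0.0, 0.864], [0.001, -1.0, 0.0]]
force: [-3.5, 1.7, 10.9]
opening: 0.0512
```

Request:
carry_out(moves=[{"dp": [0,-0.5,0],"angular": [0,0,0],"claw": 0.4},{"dp": [0,-0.5,0],"angular": [0,0,0],"claw": 0.38},{"dp": [0,-0.5,0],"angular": [0,0,0],"claw": 0.3},{"dp": [0,-0.5,0],"angular": [0,0,0],"claw": 0.2},{"dp": [0,-0.5,0],"angular": [0,0,0],"claw": 0.15},{"dp": [0,-0.5,0],"angular": [0,0,0],"claw": 0.15}])

```text
time: 16.47
eef_pos: [0.4941, -0.0858, 0.0942]
ee_rot: [[0.864, -0.0, 0.503], [-0.503, -0.0, 0.864], [-0.0, -1.0, -0.0]]
force: [0.9, -0.1, 0.8]
opening: 0.0739
```

Request:
carry_out(moves=[{"dp": [0,-30,0],"angular": [0,0,0],"claw": 0.15},{"dp": [0,-60,0],"angular": [0,0,0],"claw": 0.15},{"dp": [0,-90,0],"angular": [0,0,0],"claw": 0},{"dp": [0,-95,0],"angular": [0,0,0],"claw": 0},{"dp": [0,-95,0],"angular": [0,0,0],"claw": 0}])

```text
time: 16.88
eef_pos: [0.4954, -0.0859, 0.1914]
ee_rot: [[0.864, 0.004, 0.504], [-0.504, -0.001, 0.864], [0.004, -1.0, 0.001]]
force: [0.8, -0.1, -0.2]
opening: 0.0873
```

```bash
python3 - <<'E'
from h import *
s=bot.observe();print(s["eef_pos"],s["qpos"])
print(rel([.434,.340,.19],-90),rel([.434,.340,.19],-30))
E
```

```text
[ 0.49544923 -0.08594256  0.19140988] [ 0.38814499  0.25968262 -0.37102842  1.90952461  0.11275786  0.98799252
 -0.5610236 ]
([-267.6, 0.7, 337.1], np.float64(59.8), np.float64(-30.2)) ([-267.6, 0.7, 337.1], np.float64(-0.2), np.float64(-30.2))
```

Request:
carry_out(moves=[{"dp": [-134,0,168],"angular": [0,15,0],"claw": 0},{"dp": [-134,0,168],"angular": [0,15,0],"claw": 0},{"dp": [-134,0,168],"angular": [0,15,0],"claw": 0},{"dp": [-134,0,168],"angular": [0,15,0],"claw": 0},{"dp": [-267,0,337],"angular": [0,30,0],"claw": 0},{"dp": [-267,0,337],"angular": [0,30,0],"claw": 0},{"dp": [-267,0,337],"angular": [0,30,0],"claw": 0},{"dp": [-267,0,337],"angular": [0,30,0],"claw": 0}])

```text
time: 17.55
eef_pos: [0.4487, 0.2242, 0.1879]
ee_rot: [[0.493, -0.002, 0.87], [-0.87, -0.001, 0.493], [0.0, -1.0, -0.002]]
force: [1.2, -0.3, 0.1]
opening: 0.0877
```

```bash
python3 - <<'E'
from h import *
s=bot.observe();print(s["eef_pos"],s["qpos"])
print(rel([.434,.340,.15],-60))
E
```

```text
[0.44870537 0.22419951 0.18786202] [-0.16619307  0.27795551 -0.46984945  1.90635365  0.1488051   0.99322434
 -1.75778047]
([-108.0, 37.8, 44.4], np.float64(-0.5), np.float64(-60.5))
```

Request:
carry_out(moves=[{"dp": [-104,0,43],"angular": [0,0,0],"claw": 0},{"dp": [-104,0,43],"angular": [0,0,0],"claw": 0},{"dp": [-104,0,43],"angular": [0,0,0],"claw": 0},{"dp": [-104,37,43],"angular": [0,0,0],"claw": 0},{"dp": [-104,37,43],"angular": [0,0,0],"claw": 0},{"dp": [-104,37,43],"angular": [0,0,0],"claw": 0}])

```text
time: 18.05
eef_pos: [0.4338, 0.3334, 0.1496]
ee_rot: [[0.498, -0.005, 0.867], [-0.867, -0.004, 0.497], [0.001, -1.0, -0.006]]
force: [-0.5, 0.4, 1.1]
opening: 0.0878
```

```bash
python3 - <<'E'
from h import *
s=bot.observe();print(s["eef_pos"])
print(rel([.434,.340,.011],-60))
f,im=snap("scene",None);g,im2=snap("top",None)
a=cv2.resize(im[180:280,200:320],None,fx=3.3,fy=3.3,interpolation=cv2.INTER_CUBIC);b=cv2.resize(im2[240:340,345:465],None,fx=3.3,fy=3.3,interpolation=cv2.INTER_CUBIC)
cv2.imwrite("pics/d6.png",np.hstack([a,b]))
E
```

```text
[0.4337727  0.33344149 0.1496068 ]
([-5.7, 138.6, 4.3], np.float64(-0.2), np.float64(-60.2))
```

View pics/d6.png

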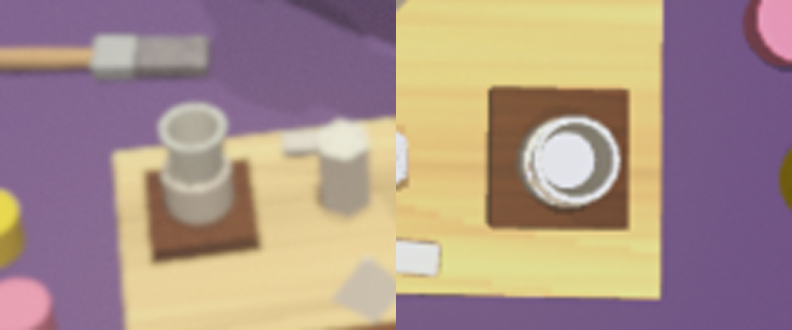

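The cup stands on the drum; I measure that at the end. Next is the bottle.

Request:
carry_out(moves=[{"dp": [-6,20,4],"angular": [0,0,0],"claw": 0},{"dp": [-6,50,4],"angular": [0,0,0],"claw": 0},{"dp": [-6,80,4],"angular": [0,0,0],"claw": 0},{"dp": [-6,110,4],"angular": [0,0,0],"claw": 0},{"dp": [-6,136,4],"angular": [0,0,0],"claw": 0},{"dp": [-6,136,4],"angular": [0,0,0],"claw": 0},{"dp": [-6,136,4],"angular": [0,0,0],"claw": 0}])

```text
time: 18.73
eef_pos: [0.4363, 0.3412, 0.0167]
ee_rot: [[0.496, -0.001, 0.869], [-0.869, -0.001, 0.496], [0.0, -1.0, -0.001]]
force: [0.4, 0.9, 0.8]
opening: 0.0879
```

Request:
carry_out(moves=[{"dp": [0,0,0],"angular": [0,0,0],"claw": 0.3},{"dp": [0,0,0],"angular": [0,0,0],"claw": 0.4},{"dp": [0,0,0],"angular": [0,0,0],"claw": 1},{"dp": [0,0,0],"angular": [0,0,0],"claw": 1},{"dp": [0,0,0],"angular": [0,0,0],"claw": 1},{"dp": [0,0,0],"angular": [0,0,0],"claw": 1},{"dp": [0,0,0],"angular": [0,0,0],"claw": 1},{"dp": [0,0,0],"angular": [0,0,0],"claw": 1}], squeeze=20)

```text
time: 19.4
eef_pos: [0.4364, 0.342, 0.0169]
ee_rot: [[0.496, 0.001, 0.868], [-0.868, -0.0, 0.496], [0.0, -1.0, 0.001]]
force: [-0.8, -1.3, 5.0]
opening: 0.0495
```

Request:
carry_out(moves=[{"dp": [0,-40,0],"angular": [0,0,0],"claw": 1},{"dp": [0,-80,0],"angular": [0,0,0],"claw": 1},{"dp": [0,-120,0],"angular": [0,0,0],"claw": 1},{"dp": [0,-130,0],"angular": [0,0,0],"claw": 1},{"dp": [0,-130,0],"angular": [0,0,0],"claw": 1}])

```text
time: 19.82
eef_pos: [0.4374, 0.3435, 0.1495]
ee_rot: [[0.497, 0.005, 0.868], [-0.868, 0.004, 0.497], [-0.001, -1.0, 0.006]]
force: [0.5, -1.0, -2.0]
opening: 0.0494
```

```bash
python3 - <<'E'
from h import *
s=bot.observe();print(s["eef_pos"],s["opening"])
print(rel([.5996,.1515,.145],-60))
E
```

```text
[0.43739124 0.3434598  0.14954489] 0.04936945450698028
([247.2, 4.7, 45.5], np.float64(-0.2), np.float64(-60.2))
```

Request:
carry_out(moves=[{"dp": [123,0,23],"angular": [0,0,0],"claw": 1},{"dp": [123,0,23],"angular": [0,0,0],"claw": 1},{"dp": [123,0,23],"angular": [0,0,0],"claw": 1},{"dp": [247,0,45],"angular": [0,0,0],"claw": 1},{"dp": [247,0,45],"angular": [0,0,0],"claw": 1},{"dp": [247,0,45],"angular": [0,0,0],"claw": 1},{"dp": [247,0,45],"angular": [0,0,0],"claw": 1},{"dp": [247,0,45],"angular": [0,0,0],"claw": 1}])

```text
time: 20.48
eef_pos: [0.5981, 0.146, 0.1432]
ee_rot: [[0.492, -0.004, 0.871], [-0.871, -0.002, 0.492], [0.0, -1.0, -0.004]]
force: [0.3, 1.2, -1.5]
opening: 0.0492
```

```bash
python3 - <<'E'
from h import *
s=bot.observe();print(s["eef_pos"],s["opening"])
print(rel([.5996,.1515,.029],-60))
E
```

```text
[0.59805318 0.14598208 0.14317848] 0.04921027239974248
([-4.1, 114.2, 4.5], np.float64(-0.6), np.float64(-60.6))
```

Request:
carry_out(moves=[{"dp": [-3,20,4],"angular": [0,0,0],"claw": 1},{"dp": [-3,50,4],"angular": [0,0,0],"claw": 1},{"dp": [-3,80,4],"angular": [0,0,0],"claw": 1},{"dp": [-3,100,4],"angular": [0,0,0],"claw": 1},{"dp": [-3,105,4],"angular": [0,0,0],"claw": 1},{"dp": [-3,105,4],"angular": [0,0,0],"claw": 1},{"dp": [-3,105,4],"angular": [0,0,0],"claw": 1}])

```text
time: 21.07
eef_pos: [0.5992, 0.1557, 0.0414]
ee_rot: [[0.498, -0.001, 0.867], [-0.867, 0.0, 0.498], [-0.001, -1.0, -0.0]]
force: [-0.4, -0.3, -0.9]
opening: 0.0491
```

```bash
python3 - <<'E'
from h import *
s=bot.observe();print(s["eef_pos"],s["opening"])
print(rel([.5996,.1515,.029],-60))
snap("scene","d7",(260,170,420,300),5)
E
```

```text
[0.5991972  0.15571598 0.04138199] 0.049135848264572034
([3.9, 12.4, -1.7], np.float64(-0.1), np.float64(-60.1))
```

View pics/d7.png

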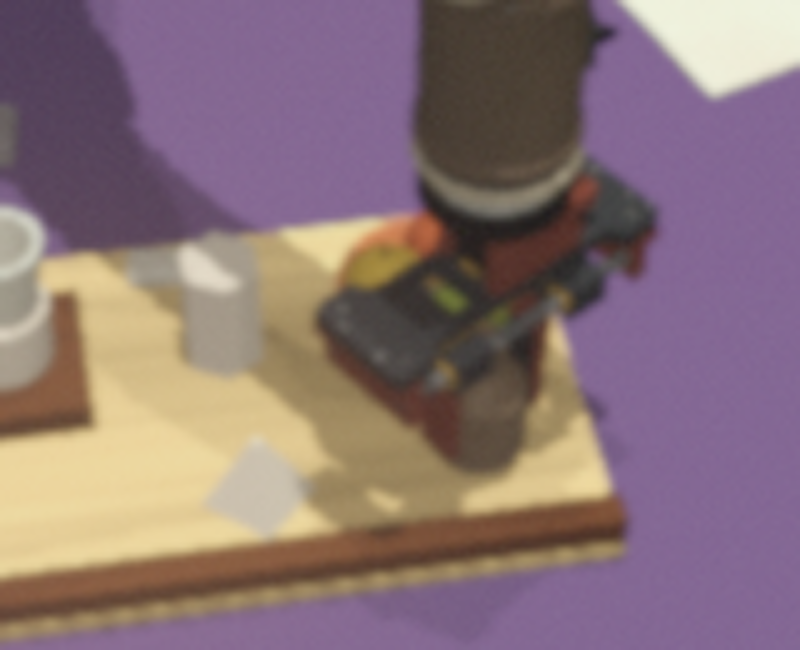

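The bottle is held upright behind the bowl and the gripper body is clear of the fruit. I lower the last 12 mm.

Request:
carry_out(moves=[{"dp": [3,4,0],"angular": [0,0,0],"claw": 1},{"dp": [3,8,0],"angular": [0,0,0],"claw": 1},{"dp": [3,11,0],"angular": [0,0,0],"claw": 1},{"dp": [3,12,0],"angular": [0,0,0],"claw": 1},{"dp": [3,12.5,0],"angular": [0,0,0],"claw": 1},{"dp": [3,12.5,0],"angular": [0,0,0],"claw": 1},{"dp": [3,12.5,0],"angular": [0,0,0],"claw": 1}])

```text
time: 21.7
eef_pos: [0.6013, 0.1521, 0.029]
ee_rot: [[0.497, 0.0, 0.868], [-0.868, 0.0, 0.497], [0.0, -1.0, 0.0]]
force: [0.3, 0.5, -2.1]
opening: 0.0492
```

Not in contact yet; a little further.

Request:
carry_out(moves=[{"dp": [0,1,-1],"angular": [0,0,0],"claw": 1},{"dp": [0,2,-1],"angular": [0,0,0],"claw": 1},{"dp": [0,2,-1],"angular": [0,0,0],"claw": 1},{"dp": [0,2,-1],"angular": [0,0,0],"claw": 1}])

```text
time: 22.03
eef_pos: [0.6013, 0.1521, 0.0288]
ee_rot: [[0.497, 0.003, 0.868], [-0.868, 0.001, 0.497], [0.001, -1.0, 0.002]]
force: [-2.6, -0.5, 11.6]
opening: 0.0493
```

Request:
carry_out(moves=[{"dp": [0,-1,0],"angular": [0,0,0],"claw": 0.4},{"dp": [0,-1,0],"angular": [0,0,0],"claw": 0.35},{"dp": [0,-1,0],"angular": [0,0,0],"claw": 0.3},{"dp": [0,-1,0],"angular": [0,0,0],"claw": 0.25},{"dp": [0,-1,0],"angular": [0,0,0],"claw": 0.25},{"dp": [0,-1,0],"angular": [0,0,0],"claw": 0.25}])

```text
time: 22.53
eef_pos: [0.6002, 0.1515, 0.0276]
ee_rot: [[0.497, -0.0, 0.868], [-0.868, -0.0, 0.497], [-0.0, -1.0, -0.0]]
force: [0.1, 0.3, 0.7]
opening: 0.0658
```

Request:
carry_out(moves=[{"dp": [0,-30,0],"angular": [0,0,0],"claw": 0.25},{"dp": [0,-60,0],"angular": [0,0,0],"claw": 0.25},{"dp": [0,-90,0],"angular": [0,0,0],"claw": 0.25},{"dp": [0,-130,0],"angular": [0,0,0],"claw": 0},{"dp": [0,-130,0],"angular": [0,0,0],"claw": 0},{"dp": [-41,-130,0],"angular": [0,0,0],"claw": 0},{"dp": [-82,-130,0],"angular": [0,0,0],"claw": 0},{"dp": [-120,-130,0],"angular": [0,0,0],"claw": 0}])

```text
time: 23.2
eef_pos: [0.54, 0.2567, 0.158]
ee_rot: [[0.495, 0.001, 0.869], [-0.869, 0.001, 0.495], [-0.0, -1.0, 0.001]]
force: [1.4, 0.3, -0.6]
opening: 0.0878
```

Request:
carry_out(moves=[{"dp": [-150,-40,0],"angular": [0,0,0],"claw": 0},{"dp": [-150,-40,0],"angular": [0,0,0],"claw": 0},{"dp": [-150,-40,0],"angular": [0,0,0],"claw": 0},{"dp": [-150,-40,0],"angular": [0,0,0],"claw": 0},{"dp": [-150,-40,0],"angular": [0,0,0],"claw": 0},{"dp": [-150,-40,0],"angular": [0,0,0],"claw": 0}])

```text
time: 23.7
eef_pos: [0.4648, 0.3881, 0.1983]
ee_rot: [[0.501, 0.0, 0.866], [-0.866, 0.001, 0.501], [-0.001, -1.0, 0.001]]
force: [0.1, -0.8, 0.4]
opening: 0.0878
```

```bash
python3 - <<'E'
from h import *
s=bot.observe();print(s["eef_pos"],s["opening"],s["time"])
snap("top","e1",(230,195,440,345),3.8);snap("scene","e2",(220,170,420,310),4)
E
```

```text
[0.46478894 0.38811736 0.19827315] 0.0878437650722521 23.7
```

View pics/e1.png

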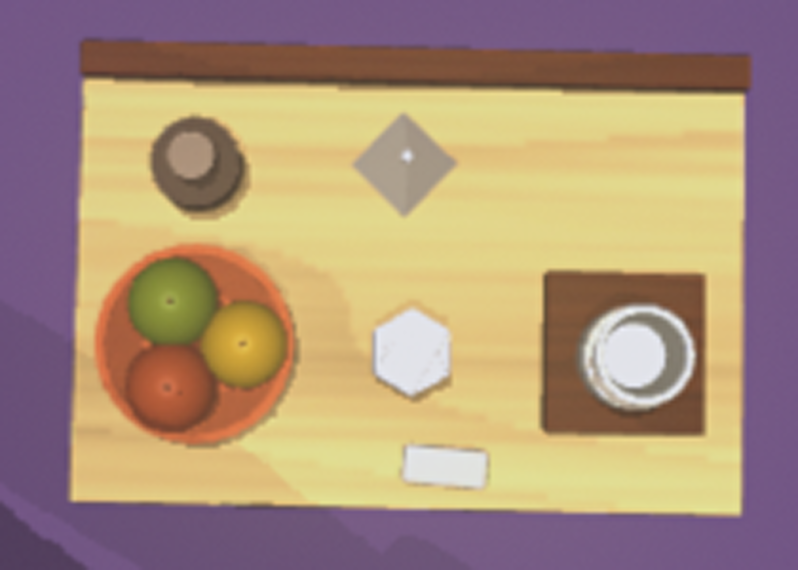

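View pics/e2.png

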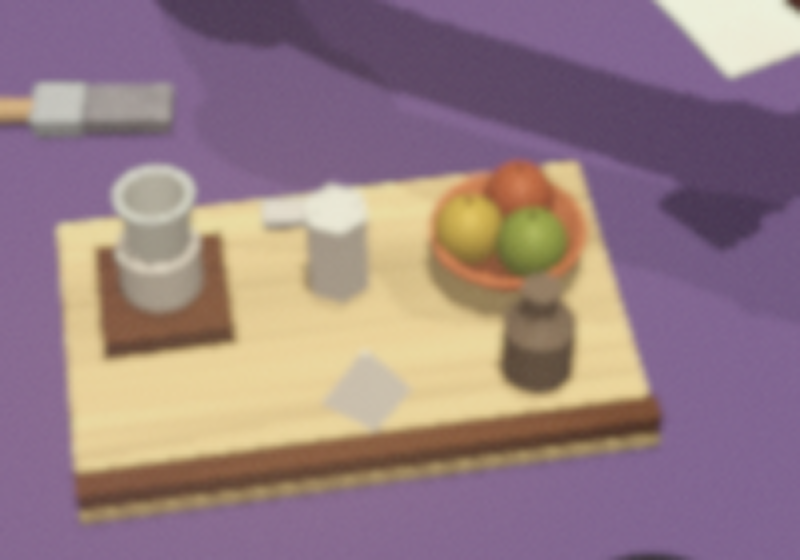

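```bash
python3 - <<'E'
from h import *
g=bot.grab_frame("top")
f=bot.grab_frame("scene")
c=lambda u,v,z:cast(g,(230+u/3.8,195+v/3.8),z)[:2]*1000
s=lambda u,v,z:cast(f,(220+u/4,170+v/4),z)[:2]*1000
T=dict(cup=c(642,357,.118),lip=c(190,155,.092),body=c(197,164,.05),prism=c(412,352,.082),bowl=c(195,345,.046),plinth=c(624,353,.032))
S=dict(cup=s(154,198,.118),prism=s(336,210,.082),bowl=s(508,229,.046),plinth=s(166,294,.032),lip=s(542,288,.092))
for n,D in(("top",T),("scene",S)):
    e=D["bowl"]-D["plinth"];y=e/np.hypot(*e);x=np.array([y[1],-y[0]]);m=(D["bowl"]+D["plinth"])/2
    print(n,np.hypot(*e));
    for k,o in(("cup",D["plinth"]),("prism",m),("lip",D["bowl"]),("body",D["bowl"])):
        if k in D: print(k,np.round([(D[k]-o)@x,(D[k]-o)@y],1),np.round(D[k],1))
E
```

```text
top 238.23796104737949
cup [-2.5  3.2] [490.3 -82.9]
prism [-1.9  1.2] [493.   34.2]
lip [100.3   2.2] [597.2 152.6]
body [99.6  1.1] [596.5 151.5]
scene 238.14443110349563
cup [-6.6  1.2] [500.7 -84.8]
prism [-6.9  1.3] [499.1  34.4]
lip [98.4 -1.3] [603.  152.1]
```

Everything is within tolerance in both views, so I hand in.

```bash
python3 -c "
from workcell import bot
print(bot.finish_job())"
```

```text
the job is handed in; nothing more can be done
None
```

The still life is set up and I handed the job in after about 24 s of robot time. No verdict came back.

The drum is on the plinth with the cup on it, the prism is midway between plinth and bowl, and the bottle is behind the bowl. All four look upright in the final pictures. The pyramid and eraser look undisturbed. I did not check the paint pot at the end; the arm was never seen to touch it.

| Piece | Offset measured | Allowed |
|---|---|---|
| Drum from plinth centre | about 2 mm | 12 mm |
| Cup from drum axis | about 3 mm (top view) | 10 mm |
| Prism from midway | about 2 mm (top view); up to 7 mm towards the front (scene view) | 15 mm each way |
| Bottle from bowl centre, towards the rail | 98–100 mm (about 20 mm clear of the rim) | 83–125 mm |
| Bottle sideways | within about 2 mm | 15 mm |

- **Camera disagreement:** the two cameras differ by about 4–5 mm in x for the cup and prism. I put this down to the calibration and to reading the blurred picture by eye; the values stay within tolerance in both views.
- **Single-view figures:** the drum's offset was read only from the top view, before the cup covered it. The cup's offset from the drum axis was also read from the top view only, because I did not measure the drum in the scene view.

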